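# Unhook a tube rack from a shaker platform

## Robot

A 6-joint arm with a two-finger parallel gripper is mounted at the origin on the work surface. World frame = base frame: x ahead of the robot, y to its left, z up, the work surface at z = 0. Lengths are in mm, angles in rad, forces in N, time in s.
With the tool pointing down it reaches from about 275 to 750 mm from the base axis. Payload 10.2 kg.
Tool frame: the origin (TCP) lies on the centre line of the jaws, within the pads' length; the fingertips stand 17 mm ahead of it and the grasp point (between the pads) lies 2 mm behind it; z points along the fingers, y is the line along which they close (so a half turn about z gives the same grasp; the last joint's range is limited). The gripper opens to 85 mm and grips with 20 to 120 N. Pads are 22 mm wide; open, the fingers measure 114 mm over their backs; the gripper's body (76 mm by 85 mm) begins 54 mm behind the grasp point. The pads swing forward as they close: fully open they stand 13 mm farther back than shut.
Start: joints at [-1.57, 0.313, 1.498, -0, 1.331, -0.223], TCP at [116.503, -511.916, 248.294] pointing down, gripper open.
Joint ranges: [-2.94, 2.94], [-0.97, 2.17], [0.19, 2.56], [-1.23, 4.37], [0.02, 3.11], [-2.88, 2.88]. Speed limits (rad/s): [2.39, 2.39, 3.01, 3.14, 3.14, 3.14].

## Interface

Orientations are given as a unit quaternion [w, x, y, z].
In Python, from rig import ctrl gives the robot as it stands. The module is installed in compiled form; this text tells all that it offers.
- The arm moves only by the shell command python3 -m jog 'ROWS' [FORCE]. ROWS is JSON, a list of rows, each an object with "delta_pos": the shift along the world's x, y, z in mm, a list of three; "angular": the turn, a rotation vector about the world's x, y, z in rad, a list of three; "fingers": the opening, from 0 (shut) to 1 (fully open). In form: [{"delta_pos": [tx, ty, tz], "angular": [rx, ry, rz], "fingers": fingers}, ...]. A call has 1 to 10 rows; each row is the pose to reach, as a shift and turn from the pose commanded when the call began; what a row does not reach only later rows make up. A row lasts 1/8 s, in which the tool goes at most 62.5 mm and 10.7 degrees, less where a joint would pass 70% of its speed; a pose out of reach is approached as far as the arm can. A call with a gripper value outside its range is refused whole. The fingers move at their own pace and stop on an object; FORCE is the grip in N (left out, the last holds). Time passes only in rows, so rows that repeat a pose let the fingers close. It gives the time, the measured TCP pose, the force, the opening and the grip force at its end, in the units of the state.
- ctrl.sense(): the state, without advancing time (a new reading comes with each control period).
- ctrl.capture(name): name is "side" or "top" or "wrist"; returns a dict with "pixels" (384x512x3 uint8, blue, green, red), "fx", "fy", "cx", "cy" (pixels), "dist" ([k1, k2, p1, p2, k3] as OpenCV has them; the pictures are not rectified), "R" (3x3) and "t" (3): a world point X has camera coordinates R X + t. Camera axes: x right, y down, z forward; pixel columns grow to the right and rows downward; lengths in mm; the calibration is good to about 2 mm. A picture is of the moment at which its call begins. There is no depth.
- ctrl.finish_job(): hands the job in; it is judged then, once.
The state is a dict: "time_s": time; "joints": joint angles; "dq": joint speeds; "tau": joint torques, N m; "eef_pos": TCP position; "ee_rot": TCP orientation; "force": force on the tool from outside, world axes, zero at the start; "wrist_torque": the same for the moment, N m; "grip_width": opening from 0.0 (shut) to 1.0 (fully open); "grip_force": force on a finger pad.
Only numpy, scipy, OpenCV 4.12 (cv2) and the standard library are available. Lean on these libraries where they do the work, as an engineer would, in place of code of your own. Each camera call takes 0.05 s, during which the arm holds its last target. There are 200 camera calls.

## Task

Take the blue tube rack off the shaker: feeling gently, slide it back from under the orange catch, deeper under the grey lip, until its ears lie in the gap before the orange side claws, tilt that end up through the gap, draw the rack out of the grey lip over the catch and stand it flat inside the yellow tray. Do not force or drop the rack, do not tip it far over, and leave the wash bottle, tip box and beaker where they are.

Things in the scene. Friction and masses are not known exactly. Their poses are not given: they have to be found in the camera images.
- rack_grip (a point): Centre of the white grip bar of the blue tube rack (loose, 0.2 to 0.45 kg), with the rack's axes, z up, 85 mm above the rack's underside. The bar is 14 mm thick along x (grip it across this), 54 mm wide along y, 30 mm high; free at both faces, tube caps end 39 mm below this point. Base plate 154 mm (x) x 70 x 8 mm; its ends stick out past the body as flat tongues.
- rack_toe (a point): End of the plain tongue (toe), on the rack's underside: 82 mm towards the rack's -x, 85 mm below rack_grip. 8 mm thick, 70 mm wide. It lies loosely under the grey lip.
- rack_ears (a point): Middle of the hooked end of the rack (at its +x), on its underside: 65 mm to +x, 85 mm below rack_grip. Here the plate is widened to 86 mm by two ears, 14 mm long in x (to the plate's end), 8 mm thick. At the start this end lies 3 to 24 mm under the orange catch.
- shaker: White shaker, fixed, 250 x 170 x 60 mm high; origin at the centre of its underside, z up; display and blue dial on its +x side. On it a rigid aluminium platform, deck 72 mm above the bench, rails 12 mm high 47 mm either side of its middle. It stays put but has stopped up to 9 mm to +x or -x of its mean place (not reported). Over 30 N between rack and shaker counts as forcing.
- gap_mean (a point): Mean place (true place up to 9 mm off along the shaker's x) of the middle of the gap between two orange side claws (on its -x side, 27 mm long, over the ears' path) and the orange catch (+x side), at deck height. The gap is 18 mm long in x; claws and catch are roofs, underside 12, top 20 mm above the deck. The ears come up only through this gap, found by feel: slide the rack to -x, trying gently.
- grey_lip_mean (a point): Mean place (off by the same shift as gap_mean) of the edge of the grey lip, at deck height: a roof over the toe, underside 16, top 21 mm above the deck, reaching 37 mm to -x, to a stop wall. With the ears in the gap the toe is 29 mm under it, 8 mm short of the stop; tilted about the toe, the ears clear the catch at about 8 degrees, and past about 15 the toe jams under this lip.
- tray: Yellow tray, fixed, outside 220 mm (x) by 130 mm (y) by 18 mm high, walls and floor 5 mm thick; origin at the centre of its underside, z up. The rack fits with its length along the tray's x, either way round.
- wash_bottle: White wash bottle with red cap, loose, 60 mm diameter, 150 mm high; origin at the centre of its underside.
- tip_box: Grey tip box with green lid, loose, 85 x 120 x 50 mm high; origin at the centre of its underside.
- beaker: Glass beaker, loose, 66 mm diameter at the rim, 85 mm high; origin at the centre of its underside.

How it is judged:
By the outcome, as a careful person would: the job done as asked, in the order asked, and still so for the second after the job is handed in, with the robot touching nothing.
It also fails if it takes over 72 s, if anything falls off the work surface, if the arm or the gripper's body presses on something with over 40 N, if the wrist force passes 120 N, or if a joint passes its speed limit or range.

## Working session

There is one attempt and no reset: what is moved stays moved. The work goes in short steps, Python scripts to look and compute and a shell command to move; the robot and the scene stay as the last step left them, time stands still between calls to the robot, and variables do not carry over. Pictures are saved under pics/ and viewed, at most 10 in all, crops included, and the job is handed in when it is done.

```bash
mkdir -p pics
cat > h.py <<'E'
import numpy as np,cv2,json
from rig import ctrl
def snap(n,f):
    c=ctrl.capture(n); p=np.array(c.pop("pixels"));cv2.imwrite(f"pics/{f}.png",p)
    json.dump({k:np.array(v).tolist() for k,v in c.items()},open(f"pics/{f}.json","w"));return p
def cam(f):
    c=json.load(open(f"pics/{f}.json"));K=np.array([[c["fx"],0,c["cx"]],[0,c["fy"],c["cy"]],[0,0,1]])
    return K,np.array(c["dist"]),np.array(c["R"]),np.array(c["t"]).reshape(3)
def px2w(f,uv,z):
    K,d,R,t=cam(f);n=cv2.undistortPoints(np.array(uv,float).reshape(-1,1,2),K,d).reshape(-1,2)
    r=np.c_[n,np.ones(len(n))]@R;o=-R.T@t;z=np.broadcast_to(z,len(n))
    return o+r*((z-o[2])/r[:,2])[:,None]
def w2px(f,X):
    K,d,R,t=cam(f);return cv2.projectPoints(np.array(X,float).reshape(-1,1,3),cv2.Rodrigues(R)[0],t,K,d)[0].reshape(-1,2)
E
python3 - <<'E'
from h import *
a=snap("top","top0");b=snap("side","side0")
s=ctrl.sense();print(s)
E
```

```text
{'time_s': 0.1, 'joints': array([-1.57039587e+00,  3.13364341e-01,  1.49832259e+00, -4.66865745e-06,
        1.33097711e+00, -2.23386914e-01]), 'dq': array([ 0.00126195, -0.00096224, -0.00221254,  0.0003323 ,  0.00129615,
        0.00031011]), 'tau': array([ 3.79222445e-03, -4.12897217e+01, -2.60138047e+01, -9.56017993e-05,
        3.01245709e-03, -1.05341587e-05]), 'eef_pos': array([ 116.50384555, -511.71217719,  247.82198765]), 'ee_rot': array([-5.32623713e-04,  9.93746226e-01,  1.11660877e-01,  5.73498399e-05]), 'force': array([-0.3756239 , -0.4323863 , -0.45947891]), 'wrist_torque': array([-0.04431154, -0.00179527,  0.00056093]), 'grip_force': 0.0, 'grip_width': 0.9950124162720865}
```

View pics/top0.png

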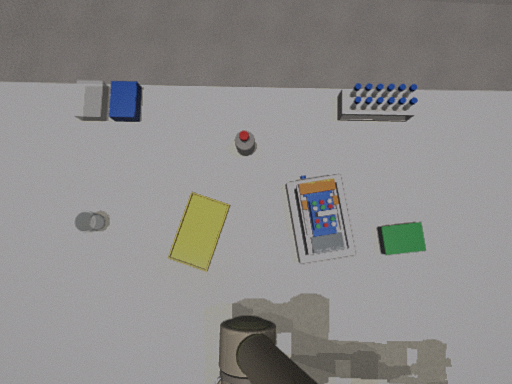

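View pics/side0.png

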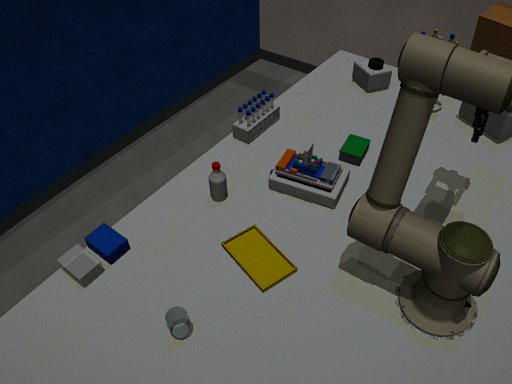

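The top view shows the shaker at about (320,220), with its orange catch toward the top at (318,186), the grey lip at (328,243), and the white grip bar near (327,212). The tray is at (200,231). The side view agrees with this layout.

Run:
```python
from h import *
p=cv2.imread("pics/top0.png")
cv2.imwrite("pics/c1.png",cv2.resize(p[165:275,275:365],None,fx=5.4,fy=5.4,interpolation=cv2.INTER_CUBIC))
hsv=cv2.cvtColor(p,cv2.COLOR_BGR2HSV)
def blob(lo,hi,roi):
    x0,y0,x1,y1=roi;m=cv2.inRange(hsv[y0:y1,x0:x1],lo,hi)
    ys,xs=np.nonzero(m);return cv2.minAreaRect(np.c_[xs+x0,ys+y0].astype(np.float32))
r=blob((20,100,60),(35,255,255),(150,180,245,280));b=cv2.boxPoints(r)
print("tray",px2w("top0",b,18),px2w("top0",[r[0]],18))
print("shaker corners z60",px2w("top0",[(287,182),(342,175),(355,256),(301,264)],60))
print("bar",px2w("top0",[(327,212)],172-0))
print("base",w2px("top0",[[0,0,0]]), "camera pos",[(-cam(f)[2].T@cam(f)[3]).round() for f in("top0","side0")])
```

```text
tray [[434.51887574 260.48416848  18.        ]
 [643.1171413  196.29734671  18.        ]
 [602.01721384  71.4496894   18.        ]
 [395.45125197 137.8126928   18.        ]] [[517.617749   166.70456165  18.        ]]
shaker corners z60 [[ 673.7208595  -103.59486662   60.        ]
 [ 699.06151599 -270.17144337   60.        ]
 [ 457.26025916 -307.69834911   60.        ]
 [ 429.42882192 -148.56290913   60.        ]]
bar [[ 579.21141563 -203.53652361  172.        ]]
base [[247.59068732 406.96790685]] camera pos [array([ 526.,  -21., 1124.]), array([  10.,  823., 1085.])]
```

View pics/c1.png

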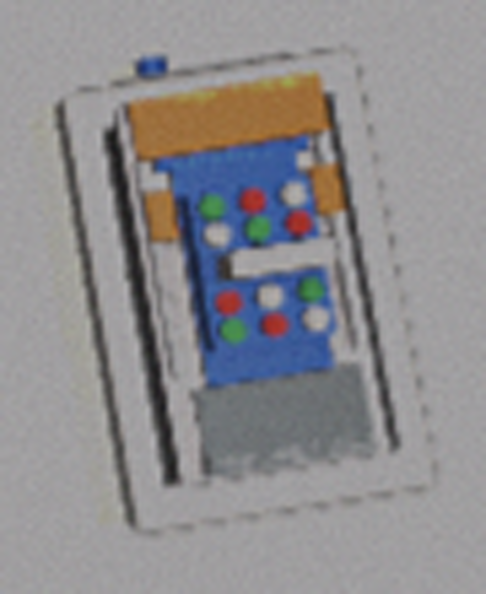

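```bash
python3 - <<'E'
from h import *
c=lambda *a:[(275+x/5.4,165+y/5.4) for x,y in a]
print("bar",px2w("top0",c((283,262),(236,264),(330,251)),172))
for a,b,z in [((60,105),(132,528),60),((355,50),(437,487),60),((135,158),(325,133),92),((195,388),(365,363),93),((330,95),(397,448),84)]:
    q=px2w("top0",c(a,b),z);d=q[1]-q[0];print(q.round(),np.degrees(np.arctan2(d[1],d[0])))
E
python3 -m jog '[{"delta_pos":[230,150,20],"angular":[0,0,0.75],"fingers":1},{"delta_pos":[230,150,20],"angular":[0,0,0.75],"fingers":1},{"delta_pos":[230,150,20],"angular":[0,0,0.75],"fingers":1},{"delta_pos":[230,150,20],"angular":[0,0,0.75],"fingers":1},{"delta_pos":[230,150,20],"angular":[0,0,0.75],"fingers":1},{"delta_pos":[458,307,20],"angular":[0,0,1.513],"fingers":1},{"delta_pos":[458,307,20],"angular":[0,0,1.513],"fingers":1},{"delta_pos":[458,307,20],"angular":[0,0,1.513],"fingers":1},{"delta_pos":[458,307,20],"angular":[0,0,1.513],"fingers":1},{"delta_pos":[458,307,20],"angular":[0,0,1.513],"fingers":1}]'
```

```text
bar [[ 575.1535633  -204.63497678  172.        ]
 [ 573.56886811 -181.3209819   172.        ]
 [ 581.22068836 -227.92759901  172.        ]]
[[ 666. -101.   60.]
 [ 433. -144.   60.]] -169.5747500621463
[[ 701. -266.   60.]
 [ 460. -310.   60.]] -169.6599928493761
[[ 634. -140.   92.]
 [ 650. -243.   92.]] -81.08652145607574
[[ 510. -173.   93.]
 [ 526. -264.   93.]] -80.16397521633746
[[ 672. -247.   84.]
 [ 481. -283.   84.]] -169.4262400146451
time_s: 1.35
eef_pos: [576.4, -202.5, 267.4]
ee_rot: [-0.001, 0.644, 0.765, 0.0]
force: [-0.9, -1.3, -0.2]
grip_width: 1.001
grip_force: 0.0
```

Run:
```python
from h import *
snap("wrist","w1");print(ctrl.sense()["eef_pos"],ctrl.sense()["time_s"])
print((-cam("w1")[2].T@cam("w1")[3]).round())
```

```text
[ 577.46754179 -201.42813131  267.21680688] 1.4
[ 566. -138.  392.]
```

View pics/w1.png

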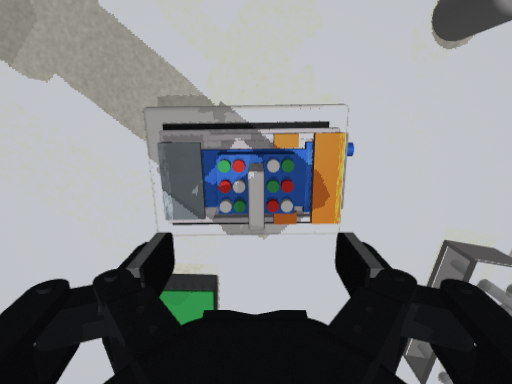

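The wrist view shows the bar at about (257,195), the catch's left edge at u≈313, the claws at u≈274–299 and the lip edge at u≈203. I'll measure on an enlarged crop.

Run:
```python
from h import *
p=cv2.imread("pics/w1.png")
cv2.imwrite("pics/c2.png",cv2.resize(p[125:240,190:350],None,fx=5,fy=5,interpolation=cv2.INTER_CUBIC))
```

```text
(no output)
```

View pics/c2.png

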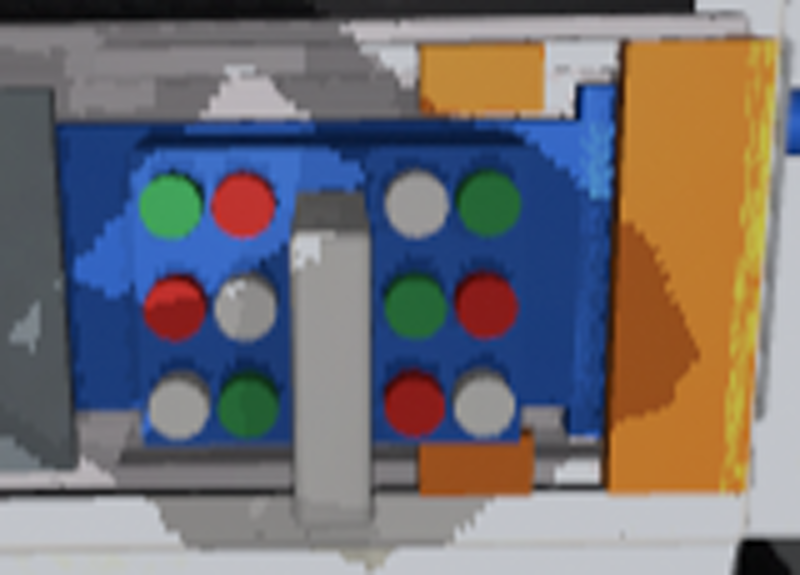

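The crop shows the ears partly visible, with their left edge at about (577,100). The catch edge is at u≈620 and the claw's right edge at u≈544. The bar top spans u 292–370, v 230–517.

Run:
```python
from h import *
a=np.radians(10.2);ex=np.array([np.cos(a),np.sin(a)]);ey=np.array([-ex[1],ex[0]])
P={"barBL":(291,232,172),"barBR":(370,232,172),"barFL":(294,517,172),"barFR":(370,517,172),
"earT":(577,90,80),"earB":(567,430,80),"catchT":(624,45,92),"catchB":(607,490,92),"clawTR":(544,45,92),"clawTL":(420,45,92),"clawBR":(533,492,92),"clawBL":(418,492,92),"lipT":(53,90,93),"lipB":(75,465,93),"rail":(5,490,84),"rail2":(600,490,84)}
for k,(x,y,z) in P.items():
    q=px2w("w1",[(190+(x+.5)/5-.5,125+(y+.5)/5-.5)],z)[0][:2];print(k,q.round(1),"s:",(q@ex).round(1),(q@ey).round(1))
e=ctrl.sense()["eef_pos"][:2];print("tcp",e@ex,e@ey)
```

```text
barBL [ 567.6 -180.7] s: 526.6 -278.3
barBR [ 580.5 -178.4] s: 539.7 -278.4
barFL [ 576.5 -230.8] s: 526.5 -329.3
barFR [ 589.7 -228.6] s: 539.9 -329.4
earT [ 627.4 -154.9] s: 590.0 -263.5
earB [ 643.  -235.6] s: 591.1 -345.8
catchT [ 632.9 -143. ] s: 597.6 -252.9
catchB [ 652.7 -245. ] s: 599.0 -356.7
clawTR [ 615.8 -146. ] s: 580.2 -252.7
clawTL [ 589.1 -150.6] s: 553.2 -252.5
clawBR [ 635.5 -248.5] s: 581.4 -357.1
clawBL [ 608.5 -253.2] s: 554.0 -357.0
lipT [ 511.6 -173.8] s: 472.7 -261.7
lipB [ 527.1 -260. ] s: 472.7 -349.3
rail [ 509.9 -273.1] s: 453.5 -359.1
rail2 [ 653.4 -248.2] s: 599.1 -359.9
tcp 532.6711700440524 -300.505371836951
```

```bash
python3 -m jog '[{"delta_pos":[2,0,-40],"angular":[0,0,0.007],"fingers":1},{"delta_pos":[2,0,-40],"angular":[0,0,0.007],"fingers":1},{"delta_pos":[2,0,-40],"angular":[0,0,0.007],"fingers":1},{"delta_pos":[2,0,-40],"angular":[0,0,0.007],"fingers":1},{"delta_pos":[2,0,-40],"angular":[0,0,0.007],"fingers":1},{"delta_pos":[2,0,-40],"angular":[0,0,0.007],"fingers":1}]'
python3 - <<'E'
from h import *
s=ctrl.sense();print(s["eef_pos"],s["ee_rot"],s["dq"],s["force"])
snap("wrist","w2");p=cv2.imread("pics/w2.png");print((-cam("w2")[2].T@cam("w2")[3]).round(1))
cv2.imwrite("pics/c3.png",cv2.resize(p[110:290,170:380],None,fx=3.3,fy=3.3,interpolation=cv2.INTER_CUBIC))
E
```

```text
time_s: 2.15
eef_pos: [576.5, -205.0, 228.7]
ee_rot: [0.0, 0.643, 0.766, 0.0]
force: [-0.2, -0.4, -0.4]
grip_width: 0.998
grip_force: 0.0
[ 576.53027342 -205.00651479  228.71197553] [2.77378490e-04 6.43427414e-01 7.65507075e-01 6.27501749e-05] [ 0.00060713  0.0049016   0.00371615  0.00067147  0.00054482 -0.00103633] [-0.15815249 -0.43046405 -0.40422668]
[ 565.7 -140.2  353.4]
```

View pics/c3.png

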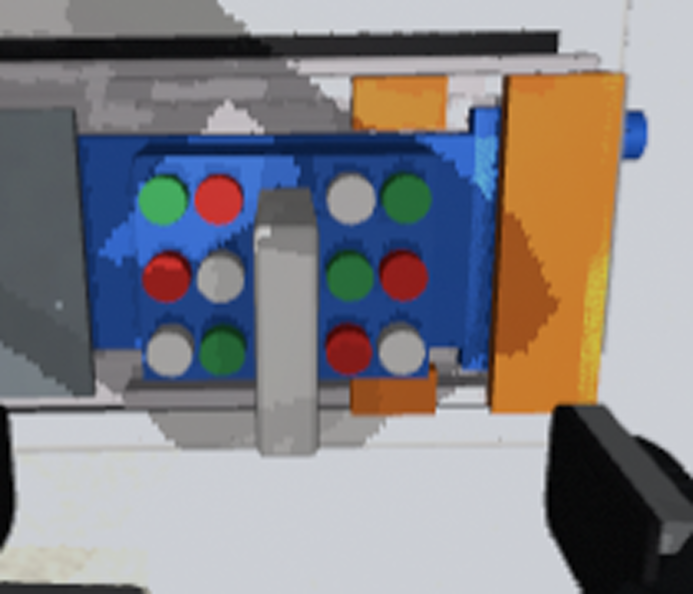

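The arm is now still. In the crop the bar top spans u 256–316, v 224–452, the ear's left edge is at (472,110), the catch at (506,78) and the claw's right edge at (446,78).

Run:
```python
from h import *
a=np.radians(10.2);ex=np.array([np.cos(a),np.sin(a)]);ey=np.array([-ex[1],ex[0]])
P={"barBL":(256,224,172),"barBR":(316,224,172),"barFL":(258,452,172),"barFR":(317,452,172),
"earT":(471,112,80),"earB":(462,368,80),"catchT":(506,78,92),"catchB":(489,410,92),"clawTR":(446,78,92),"clawBR":(435,412,92),"lipT":(74,110,93),"lipB":(94,393,93)}
for k,(x,y,z) in P.items():
    q=px2w("w2",[(170+(x+.5)/3.3-.5,110+(y+.5)/3.3-.5)],z)[0][:2];print(k,q.round(1),"s:",(q@ex).round(1),(q@ey).round(1))
e=ctrl.sense()["eef_pos"][:2];print("tcp",e@ex,e@ey)
```

```text
barBL [ 567.8 -180.3] s: 526.9 -278.0
barBR [ 580.2 -178.1] s: 539.5 -278.1
barFL [ 576.9 -231.7] s: 526.8 -330.2
barFR [ 590.  -229.5] s: 540.0 -330.3
earT [ 627.5 -155.1] s: 590.1 -263.7
earB [ 643.6 -236.7] s: 591.5 -346.9
catchT [ 632.5 -143.3] s: 597.1 -253.0
catchB [ 651.9 -244.9] s: 598.2 -356.5
clawTR [ 615.5 -146.2] s: 579.9 -252.9
clawBR [ 635.1 -248.6] s: 581.1 -357.1
lipT [ 511.3 -173.6] s: 472.5 -261.4
lipB [ 527.5 -260.4] s: 473.0 -349.6
tcp 531.1159782901944 -303.83767125445013
```

```bash
python3 -m jog '[{"delta_pos":[2,0.4,-20],"angular":[0,0,0.01],"fingers":1},{"delta_pos":[2,0.4,-40],"angular":[0,0,0.01],"fingers":1},{"delta_pos":[2,0.4,-60],"angular":[0,0,0.01],"fingers":1},{"delta_pos":[2,0.4,-73.5],"angular":[0,0,0.01],"fingers":1},{"delta_pos":[2,0.4,-73.5],"angular":[0,0,0.01],"fingers":1},{"delta_pos":[2,0.4,-73.5],"angular":[0,0,0.01],"fingers":1},{"delta_pos":[2,0.4,-73.5],"angular":[0,0,0.01],"fingers":1}]' 40
python3 -m jog '[{"delta_pos":[0,0,0],"angular":[0,0,0],"fingers":0.5},{"delta_pos":[0,0,0],"angular":[0,0,0],"fingers":0.3},{"delta_pos":[0,0,0],"angular":[0,0,0],"fingers":0.25},{"delta_pos":[0,0,0],"angular":[0,0,0],"fingers":0.2},{"delta_pos":[0,0,0],"angular":[0,0,0],"fingers":0.1},{"delta_pos":[0,0,0],"angular":[0,0,0],"fingers":0},{"delta_pos":[0,0,0],"angular":[0,0,0],"fingers":0},{"delta_pos":[0,0,0],"angular":[0,0,0],"fingers":0}]' 40
```

```text
time_s: 3.08
eef_pos: [578.8, -204.7, 155.6]
ee_rot: [0.001, 0.64, 0.769, 0.0]
force: [-0.1, -0.0, 0.3]
grip_width: 0.999
grip_force: 0.0
time_s: 4.08
eef_pos: [578.5, -204.5, 154.8]
ee_rot: [0.0, 0.64, 0.769, -0.0]
force: [-0.6, -0.1, 1.6]
grip_width: 0.158
grip_force: 42.0
```

```bash
python3 -m jog '[{"delta_pos":[0,0,1],"angular":[0,0,0],"fingers":0},{"delta_pos":[0,0,1.5],"angular":[0,0,0],"fingers":0},{"delta_pos":[-1.5,-0.3,1.5],"angular":[0,0,0],"fingers":0},{"delta_pos":[-3,-0.55,1.5],"angular":[0,0,0],"fingers":0},{"delta_pos":[-4,-0.73,1.5],"angular":[0,0,0],"fingers":0},{"delta_pos":[-4,-0.73,1.5],"angular":[0,0,0],"fingers":0}]'
python3 -m jog '[{"delta_pos":[-1,-0.18,0],"angular":[0,0,0],"fingers":0},{"delta_pos":[-2.2,-0.4,0],"angular":[0,0,0],"fingers":0},{"delta_pos":[-3.2,-0.6,0],"angular":[0,0,0],"fingers":0},{"delta_pos":[-4.2,-0.76,0],"angular":[0,0,0],"fingers":0},{"delta_pos":[-4.2,-0.76,0],"angular":[0,0,0],"fingers":0},{"delta_pos":[-4.2,-0.76,0],"angular":[0,0,0],"fingers":0}]'
python3 - <<'E'
from h import *
snap("wrist","w3");p=cv2.imread("pics/w3.png")
cv2.imwrite("pics/c4.png",cv2.resize(p,None,fx=1.5,fy=1.5,interpolation=cv2.INTER_CUBIC))
E
```

```text
time_s: 4.82
eef_pos: [574.4, -205.3, 156.3]
ee_rot: [-0.0, 0.64, 0.769, -0.0]
force: [-0.7, 0.2, -2.9]
grip_width: 0.159
grip_force: 41.4
time_s: 5.58
eef_pos: [570.3, -206.0, 156.3]
ee_rot: [0.0, 0.64, 0.769, -0.0]
force: [-0.1, -0.1, -3.2]
grip_width: 0.163
grip_force: 41.4
```

View pics/c4.png

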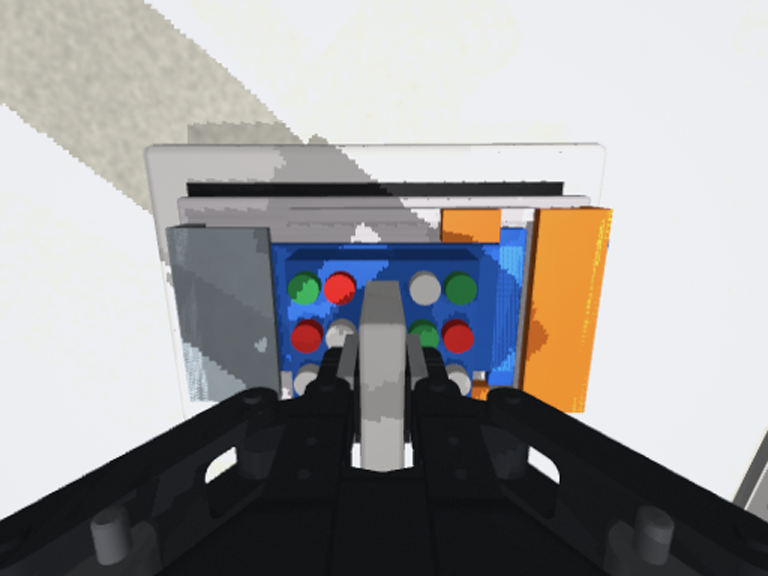

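The rack is lifted and held. The ear spans u≈500–526 at v≈235, between the claw edge at 501 and the catch edge at 537. I'll compute the clearances.

Run:
```python
from h import *
a=np.radians(10.5);ex=np.array([np.cos(a),np.sin(a)])
P={"earR":(525.5,230,81.5),"earRfar":(521,380,81.5),"earL":(500,230,81.5),"catch":(537,211,92),"catchB":(524,408,92),"catchlow":(537,211,84),"claw":(501,211,92),"lipT":(269,230,93)}
for k,(x,y,z) in P.items():
    q=px2w("w3",[((x+.5)/1.5-.5,(y+.5)/1.5-.5)],z)[0][:2];print(k,(q@ex).round(1))
e=ctrl.sense()["eef_pos"][:2];print("tcp",e@ex)
```

```text
earR 594.5
earRfar 599.6
earL 582.0
catch 595.2
catchB 598.6
catchlow 598.2
claw 578.7
lipT 471.5
tcp 523.2242102103831
```

```bash
python3 -m jog '[{"delta_pos":[-1,-0.2,-0.4],"angular":[0,0,0],"fingers":0},{"delta_pos":[-1,-0.2,-0.8],"angular":[0,0,0],"fingers":0},{"delta_pos":[-2.2,-0.4,0.6],"angular":[0.0032,-0.0172,0],"fingers":0},{"delta_pos":[-3.4,-0.65,2.0],"angular":[0.0064,-0.0343,0],"fingers":0},{"delta_pos":[-4.65,-0.9,3.4],"angular":[0.0095,-0.0515,0],"fingers":0},{"delta_pos":[-4.65,-0.9,3.4],"angular":[0.0095,-0.0515,0],"fingers":0},{"delta_pos":[-4.65,-0.9,3.4],"angular":[0.0095,-0.0515,0],"fingers":0}]'
```

```text
time_s: 6.5
eef_pos: [565.6, -206.9, 159.7]
ee_rot: [0.017, 0.639, 0.768, 0.02]
force: [0.8, -0.3, -3.6]
grip_width: 0.156
grip_force: 41.4
```

```bash
python3 -m jog '[{"delta_pos":[-1.3,-0.24,1.3],"angular":[0.0032,-0.0172,0],"fingers":0},{"delta_pos":[-2.55,-0.47,2.65],"angular":[0.0064,-0.0343,0],"fingers":0},{"delta_pos":[-3.85,-0.71,3.95],"angular":[0.0095,-0.0515,0],"fingers":0},{"delta_pos":[-3.85,-0.71,3.95],"angular":[0.0095,-0.0515,0],"fingers":0},{"delta_pos":[-3.85,-0.71,3.95],"angular":[0.0095,-0.0515,0],"fingers":0}]'
```

```text
time_s: 7.12
eef_pos: [561.8, -207.6, 163.7]
ee_rot: [0.033, 0.639, 0.768, 0.04]
force: [-0.3, -0.6, -3.4]
grip_width: 0.154
grip_force: 41.4
```

```bash
python3 -m jog '[{"delta_pos":[-1.3,-0.24,1.2],"angular":[0.0032,-0.0172,0],"fingers":0},{"delta_pos":[-2.65,-0.5,2.45],"angular":[0.0064,-0.0343,0],"fingers":0},{"delta_pos":[-4.0,-0.75,3.65],"angular":[0.0095,-0.0515,0],"fingers":0},{"delta_pos":[-5.4,-1.0,4.85],"angular":[0.0127,-0.0686,0],"fingers":0},{"delta_pos":[-5.4,-1.0,4.85],"angular":[0.0127,-0.0686,0],"fingers":0},{"delta_pos":[-5.4,-1.0,4.85],"angular":[0.0127,-0.0686,0],"fingers":0}]'
python3 - <<'E'
from h import *
snap("side","side1");p=cv2.imread("pics/side1.png")
snap("wrist","w4");q=cv2.imread("pics/w4.png")
cv2.imwrite("pics/c5.png",np.hstack([cv2.resize(p[135:215,260:360],(500,400),interpolation=cv2.INTER_CUBIC),cv2.resize(q[110:290,150:430],(300,193))]) if 0 else cv2.resize(p[130:215,255:365],None,fx=6,fy=6,interpolation=cv2.INTER_CUBIC))
E
```

```text
time_s: 7.88
eef_pos: [556.4, -208.7, 168.5]
ee_rot: [0.056, 0.637, 0.766, 0.067]
force: [-0.1, 0.4, -4.7]
grip_width: 0.155
grip_force: 41.4
```

View pics/c5.png

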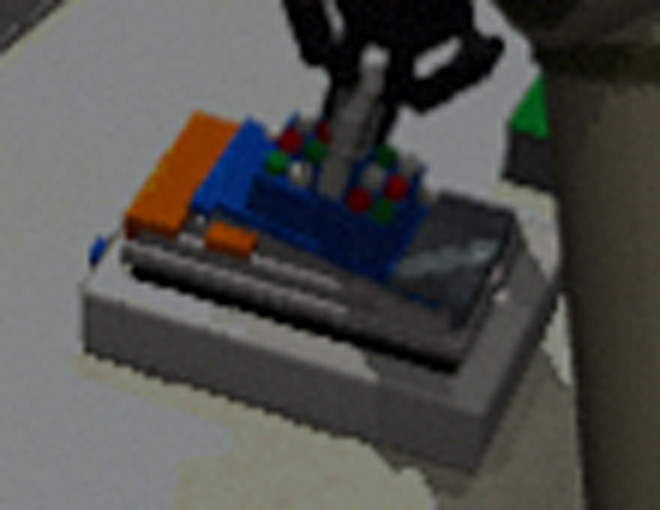

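The ears are up through the gap: the blue end stands above the claw at (230,240) and beside the catch, at a 10° tilt with low force. Next I draw it out.

```bash
python3 -m jog '[{"delta_pos":[2,0.4,0.2],"angular":[0,0,0],"fingers":0},{"delta_pos":[4,0.7,0.5],"angular":[0,0,0],"fingers":0},{"delta_pos":[6,1.1,1],"angular":[0,0,0],"fingers":0},{"delta_pos":[8,1.5,1.5],"angular":[0,0,0],"fingers":0},{"delta_pos":[10,1.8,2],"angular":[0,0,0],"fingers":0},{"delta_pos":[12,2.2,2.5],"angular":[0,0,0],"fingers":0},{"delta_pos":[12,2.2,2.5],"angular":[0,0,0],"fingers":0}]'
```

```text
time_s: 8.85
eef_pos: [568.5, -206.4, 171.0]
ee_rot: [0.056, 0.637, 0.766, 0.067]
force: [-0.1, 0.3, -3.6]
grip_width: 0.157
grip_force: 41.4
```

```bash
python3 -m jog '[{"delta_pos":[3,0.5,0.5],"angular":[0,0,0],"fingers":0},{"delta_pos":[6,1.1,1],"angular":[0,0,0],"fingers":0},{"delta_pos":[9,1.7,1.5],"angular":[0,0,0],"fingers":0},{"delta_pos":[12,2.2,2],"angular":[0,0,0],"fingers":0},{"delta_pos":[15,2.8,2.5],"angular":[0,0,0],"fingers":0},{"delta_pos":[18,3.3,3],"angular":[0,0,0],"fingers":0},{"delta_pos":[21,3.9,3.5],"angular":[0,0,0],"fingers":0},{"delta_pos":[24,4.4,4],"angular":[0,0,0],"fingers":0},{"delta_pos":[24,4.4,4],"angular":[0,0,0],"fingers":0}]'
```

```text
time_s: 9.98
eef_pos: [592.6, -201.9, 175.0]
ee_rot: [0.056, 0.637, 0.766, 0.067]
force: [-0.4, 0.4, -2.9]
grip_width: 0.154
grip_force: 41.4
```

```bash
python3 -m jog '[{"delta_pos":[2,0.4,5],"angular":[0,0,0],"fingers":0},{"delta_pos":[4,0.7,12],"angular":[0,0,0],"fingers":0},{"delta_pos":[4,0.7,22],"angular":[0,0,0],"fingers":0},{"delta_pos":[4,0.7,35],"angular":[0,0,0],"fingers":0},{"delta_pos":[4,0.7,50],"angular":[-0.01,0.057,0],"fingers":0},{"delta_pos":[4,0.7,60],"angular":[-0.021,0.114,0],"fingers":0},{"delta_pos":[4,0.7,65],"angular":[-0.0318,0.1716,0],"fingers":0},{"delta_pos":[4,0.7,65],"angular":[-0.0318,0.1716,0],"fingers":0},{"delta_pos":[4,0.7,65],"angular":[-0.0318,0.1716,0],"fingers":0}]'
```

```text
time_s: 11.1
eef_pos: [596.3, -201.3, 240.0]
ee_rot: [0.0, 0.64, 0.769, 0.0]
force: [-0.0, 0.2, -3.9]
grip_width: 0.155
grip_force: 41.4
```

```bash
python3 -m jog '[{"delta_pos":[-4,20,0],"angular":[0,0,-0.03],"fingers":0},{"delta_pos":[-13,65,0],"angular":[0,0,-0.09],"fingers":0},{"delta_pos":[-24,120,0],"angular":[0,0,-0.16],"fingers":0},{"delta_pos":[-35,175,0],"angular":[0,0,-0.23],"fingers":0},{"delta_pos":[-46,230,0],"angular":[0,0,-0.3],"fingers":0},{"delta_pos":[-57,285,0],"angular":[0,0,-0.38],"fingers":0},{"delta_pos":[-66,330,0],"angular":[0,0,-0.44],"fingers":0},{"delta_pos":[-71,356,0],"angular":[0,0,-0.47],"fingers":0},{"delta_pos":[-73,366,0],"angular":[0,0,-0.487],"fingers":0},{"delta_pos":[-73,366,0],"angular":[0,0,-0.487],"fingers":0}]'
python3 -m jog '[{"delta_pos":[0,0,-10],"angular":[0,0,0],"fingers":0},{"delta_pos":[0,0,-30],"angular":[0,0,0],"fingers":0},{"delta_pos":[0,0,-55],"angular":[0,0,0],"fingers":0},{"delta_pos":[0,0,-80],"angular":[0,0,0],"fingers":0},{"delta_pos":[0,0,-100],"angular":[0,0,0],"fingers":0},{"delta_pos":[0,0,-112],"angular":[0,0,0],"fingers":0},{"delta_pos":[0,0,-115],"angular":[0,0,0],"fingers":0},{"delta_pos":[0,0,-115],"angular":[0,0,0],"fingers":0},{"delta_pos":[0,0,-115],"angular":[0,0,0],"fingers":0}]'
python3 - <<'E'
from h import *
snap("side","side2");p=cv2.imread("pics/side2.png")
snap("wrist","w5");q=cv2.imread("pics/w5.png")
cv2.imwrite("pics/c6.png",np.vstack([cv2.resize(p[180:300,190:330],(700,600))[:590:2,:700:2],cv2.resize(q,(350,262))]))
E
```

```text
time_s: 12.35
eef_pos: [523.4, 164.4, 240.0]
ee_rot: [0.0, 0.806, 0.592, 0.0]
force: [-0.2, 0.6, -3.8]
grip_width: 0.16
grip_force: 41.4
time_s: 13.48
eef_pos: [523.8, 164.7, 125.7]
ee_rot: [0.0, 0.806, 0.592, 0.001]
force: [0.4, 0.6, -4.4]
grip_width: 0.158
grip_force: 41.3
```

View pics/c6.png

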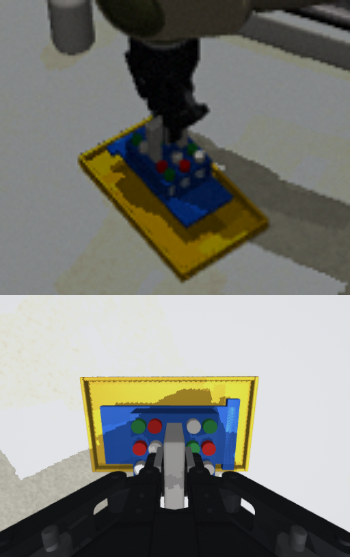

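The rack hangs about 38 mm above the tray and is well aligned. In the wrist picture the tray's far rim corners are at about (81,83) and (258,83), and its near-left corner is at (94,175), in half-panel pixels. I'll check the centring.

Run:
```python
from h import *
k=512/350
q=px2w("w5",[(81*k,82*k),(258*k,82*k),(94*k,175*k),(250*k,175*k)],18)[:,:2];print(q)
a=np.radians(-17.4);ex=np.array([np.cos(a),np.sin(a)]);ey=np.array([-ex[1],ex[0]])
e=ctrl.sense()["eef_pos"][:2];print(np.c_[q@ex-e@ex,q@ey-e@ey]);d=q[1]-q[0];print(np.degrees(np.arctan2(d[1],d[0])))
```

```text
[[436.24204527 258.95266831]
 [641.24220208 194.87194075]
 [400.24395604 139.12237895]
 [607.55366611  74.1122327 ]]
[[-111.56580401   63.79183348]
 [ 103.2163645    63.94682826]
 [-110.08248784  -61.31995833]
 [ 107.18148364  -61.3612017 ]]
-17.358653245727346
```

```bash
python3 -m jog '[{"delta_pos":[0,0,-10],"angular":[0,0,0],"fingers":0},{"delta_pos":[0,0,-20],"angular":[0,0,0],"fingers":0},{"delta_pos":[0,0,-28],"angular":[0,0,0],"fingers":0},{"delta_pos":[0,0,-32],"angular":[0,0,0],"fingers":0},{"delta_pos":[0,0,-34],"angular":[0,0,0],"fingers":0},{"delta_pos":[0,0,-35],"angular":[0,0,0],"fingers":0},{"delta_pos":[0,0,-36],"angular":[0,0,0],"fingers":0},{"delta_pos":[0,0,-36],"angular":[0,0,0],"fingers":0}]'
```

```text
time_s: 14.58
eef_pos: [523.4, 164.7, 89.1]
ee_rot: [0.0, 0.806, 0.592, 0.0]
force: [0.6, -0.0, -4.1]
grip_width: 0.159
grip_force: 41.3
```

```bash
python3 -m jog '[{"delta_pos":[0,0,-0.5],"angular":[0,0,0],"fingers":0},{"delta_pos":[0,0,-1],"angular":[0,0,0],"fingers":0},{"delta_pos":[0,0,-1.3],"angular":[0,0,0],"fingers":0},{"delta_pos":[0,0,-1.3],"angular":[0,0,0],"fingers":0}]'
```

```text
time_s: 15.08
eef_pos: [523.4, 164.7, 87.9]
ee_rot: [0.0, 0.806, 0.592, -0.0]
force: [-1.1, -0.3, -0.3]
grip_width: 0.157
grip_force: 41.8
```

Touching down: the tray now carries the weight. Next I press 0.3 mm further, release slowly and retreat.

```bash
python3 -m jog '[{"delta_pos":[0,0,-0.3],"angular":[0,0,0],"fingers":0},{"delta_pos":[0,0,-0.3],"angular":[0,0,0],"fingers":0.2},{"delta_pos":[0,0,-0.3],"angular":[0,0,0],"fingers":0.3},{"delta_pos":[0,0,-0.3],"angular":[0,0,0],"fingers":0.45},{"delta_pos":[0,0,-0.3],"angular":[0,0,0],"fingers":0.6},{"delta_pos":[0,0,-0.3],"angular":[0,0,0],"fingers":0.6},{"delta_pos":[0,0,-0.3],"angular":[0,0,0],"fingers":0.6}]' 20
python3 -m jog '[{"delta_pos":[0,0,10],"angular":[0,0,0],"fingers":0.6},{"delta_pos":[0,0,30],"angular":[0,0,0],"fingers":0.6},{"delta_pos":[0,0,60],"angular":[0,0,0],"fingers":0.6},{"delta_pos":[0,0,95],"angular":[0,0,0],"fingers":0.6},{"delta_pos":[0,0,130],"angular":[0,0,0],"fingers":0.6},{"delta_pos":[0,0,150],"angular":[0,0,0],"fingers":0.6},{"delta_pos":[0,0,150],"angular":[0,0,0],"fingers":0.6},{"delta_pos":[0,0,150],"angular":[0,0,0],"fingers":0.6}]'
python3 - <<'E'
from h import *
q=snap("wrist","w6");p=snap("side","side3")
cv2.imwrite("pics/c7.png",np.vstack([p[150:330,150:450],cv2.resize(q,(300,225))]))
E
```

```text
time_s: 15.95
eef_pos: [523.4, 164.7, 87.4]
ee_rot: [0.0, 0.806, 0.592, -0.0]
force: [-0.1, -0.4, 0.5]
grip_width: 0.597
grip_force: 0.0
time_s: 16.95
eef_pos: [523.0, 164.7, 236.6]
ee_rot: [-0.0, 0.806, 0.592, -0.001]
force: [-0.5, 0.5, -0.0]
grip_width: 0.6
grip_force: 0.0
```

View pics/c7.png

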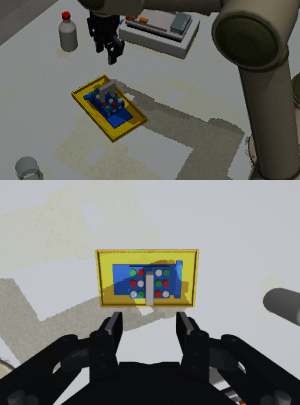

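The rack stands flat inside the tray, at about (148,280) in the lower panel. The gripper is clear, and the bottle and beaker have not moved.

```bash
python3 -c "
from rig import ctrl
print(ctrl.finish_job())"
```

```text
the job is handed in; nothing more can be done
None
```

The rack is off the shaker and stands flat inside the yellow tray; the job was handed in at about 17 s, with readings between moves never above about 5 N and the wash bottle, tip box and beaker not touched.

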